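# Fit the deck panel into the display plinth

### The job

Close the small display plinth with its deck panel, the longer of the two plywood panels with a handle. The panel is longer than the opening: tilt it, feed one end under the rim, swing the other end down through the opening, then centre it so that it lies flat on both ledges with both ends tucked under the rims, and let go. Leave the short panel where it lies.

Things in the scene. Friction and masses are not known exactly. Their poses are not given: they have to be found in the camera images.
- panel: Deck panel to fit: plywood board 176 (x) x 110 (y) x 6 mm, lying on the bench handle up, 0.14-0.28 kg. Origin: centre of its underside, z up, x along its length. Aluminium bridge handle on its middle: bar along x, 80 long, 14 wide (y), 48 to 68 mm above the underside, on a 12 mm post at each end; grip its middle across the 14 mm. Both ends are alike.
- plinth: Brown wooden open-topped box fixed to the bench, outer 244 (x) x 150 (y) x 82 mm, walls 8. Origin: centre of its underside, x along its length. Top opening 152 (x) x 134 (y): at each x end a rim 8 thick reaches 38 inwards from the end wall (rim underside 74 mm above the bench). Inside below the rims: 228 (x) x 134 (y).
- seat (a point): Centre of the plinth at ledge height, 40 mm above the bench (34 mm below the rims' undersides); the centre of the panel's underside belongs here, each end then 12 mm under its rim. Axes as the plinth's. At each x end a paler ledge reaches 64 mm inwards from the end wall; between the ledges is a well 100 mm long (x) with a low grey cassette.
- small_panel: The short plywood panel, not wanted: 124 (x) x 110 (y) x 6 (z) mm with the same handle, lying on the bench handle up. Origin: centre of its underside.
Mind the look-alikes: they are no part of the job. What is shaped like the panel but blue or green is not meant.

How it is judged:
By the outcome, as a careful person would: the job done as asked, in the order asked, and still so for the second after the job is handed in, with the robot touching nothing.
It also fails if it takes over 48 s, if anything falls off the work surface, if the arm or the gripper's body presses on something with over 40 N, if the wrist force passes 120 N, or if a joint passes its speed limit or range.

### The arm

A 6-joint arm with a two-finger parallel gripper is mounted at the origin on the work surface. World frame = base frame: x ahead of the robot, y to its left, z up, the work surface at z = 0. Lengths are in m, angles in rad, forces in N, time in s.
With the tool pointing down it reaches from about 0.25 to 0.775 m from the base axis. Payload 4 kg.
Tool frame: the origin (TCP) lies midway between the tips of the shut fingers; the grasp point (between the pads) lies 19 mm behind it (robot.grasp_offset is the distance from the TCP to the grasp point, in m); z points along the fingers, y is the direction in which the jaws open and shut (so a half turn about z gives the same grasp; the last joint's range is limited). The gripper opens to 94 mm and grips with 3 to 60 N. Pads are 16 mm wide; open, the fingers measure 119 mm over their backs; the gripper's body (75 mm by 177 mm) begins 78 mm behind the grasp point.
Start: joints at [-1.34, 0.087, 1.371, -0, 1.684, -0.103], TCP at [0.18, -0.52, 0.206] pointing down, gripper open.
Joint ranges: [-3.1, 3.1], [-0.76, 2.03], [0.27, 2.55], [-1.08, 4.22], [0.17, 2.65], [-2.57, 2.57]. Speed limits (rad/s): [2.79, 2.79, 3.14, 3.14, 3.14, 3.14].

### API

Orientations are given as [roll, pitch, yaw] about the fixed x, y, z axes, in that order (R = Rz(yaw) Ry(pitch) Rx(roll)).
In Python, from bench import status, viewer, order, robot gives the robot as it stands. The module is installed in compiled form; this text tells all that it offers.
- The arm moves only by the tool move_arm, never from a script. Its argument "targets" is a list of rows, each a list of 3 entries, a list of its own where there are three numbers: the shift along the tool's x, y, z in mm, then the turn, a rotation vector about the tool's x, y, z in degrees, then the opening, from -1 (shut) to 1 (fully open). A call has 1 to 20 rows; each row is the pose to reach, as a shift and turn from the pose commanded when the call began, along the tool's axes at that moment; what a row does not reach only later rows make up. A row lasts 1/8 s, in which the tool goes at most 62.5 mm and 10.7 degrees, less where a joint would pass 70% of its speed; a pose out of reach is approached as far as the arm can. A call with a gripper value outside its range is refused whole. The fingers move at their own pace and stop on an object; the grip force is fixed at half the most. Time passes only in rows, so rows that repeat a pose let the fingers close. It gives the time, the measured TCP pose, the force and the opening at its end, in the units of the state.
- status.get_obs(): the state, without advancing time (a new reading comes with each control period).
- viewer.snapshot(name): name is "scene" or "top" or "wrist"; returns the picture (480x640x3 uint8, red, green, blue); there is no depth.
- viewer.camera_model(name): a dict with "K" (3x3 intrinsics, pixels), "xyz" and "attitude" of the camera in the world; the wrist camera has in their place "T_tool_cam" (4x4, takes a point from camera to tool coordinates, whose origin is the TCP and whose axes are the flange's). Camera axes: x right, y up, looking along -z (the intrinsics and any distortion apply to the point x, -y, -z); pixel columns grow to the right and rows downward; lengths in m; the calibration is good to about 2 mm. A picture is of the moment at which its call begins: read the wrist's pose just before it. camera_model takes no time and is no camera call.
- order.close_job(): hands the job in, once; it reports no verdict.
The state is a dict: "time": time; "joint_positions": joint angles; "qvel": joint speeds; "joint_torque": joint torques, N m; "tool_pos": TCP position; "ee_rot": TCP orientation; "wrist_force": force on the tool from outside, world axes, zero at the start; "wrist_torque": the same for the moment, N m; "width": finger opening in m.
Only numpy, scipy, OpenCV 4.12 (cv2) and the standard library are available. Lean on these libraries where they do the work, as an engineer would, in place of code of your own. Each camera call takes 0.05 s, during which the arm holds its last target. There are 200 camera calls.

## Working session

There is one attempt and no reset: what is moved stays moved. The work goes in short steps, Python scripts to look and compute and a tool call to move; the robot and the scene stay as the last step left them, time stands still between calls to the robot, and variables do not carry over. Pictures are saved under pics/ and viewed, about 8 in all and at most 12, crops included, and the job is handed in when it is done.

Besides the shell and the picture viewer there is one more tool, called after "Call:" by a JSON object that holds its "name" and its "arguments". move_arm: Moves the arm, as the interface text tells. Its arguments: {"type":"object","properties":{"targets":{"type":"array"}},"required":["targets"]}

```bash
mkdir -p pics
python3 - <<'E'
from bench import status, viewer, order, robot
import cv2
o=status.get_obs(); print({k:o[k] for k in('time','tool_pos','ee_rot','width')})
for n in('top','scene'):
    im=viewer.snapshot(n); cv2.imwrite(f'pics/{n}0.png',im[:,:,::-1]); print(n,viewer.camera_model(n))
print(viewer.camera_model('wrist'),robot.grasp_offset)
E
```

```text
{'time': 0.0, 'tool_pos': array([ 0.18005399, -0.51910695,  0.20432958]), 'ee_rot': array([-3.13943082e+00, -2.09492110e-04,  3.33794163e-01]), 'width': 0.09388815973581721}
top {'K': array([[604.74810788,   0.        , 303.86403574],
       [  0.        , 604.74810788, 240.55080495],
       [  0.        ,   0.        ,   1.        ]]), 'xyz': array([ 0.32350951, -0.09580997,  1.16182128]), 'attitude': array([ 0.1275035 ,  0.01216208, -1.58785343])}
scene {'K': array([[607.60683025,   0.        , 310.25955436],
       [  0.        , 607.60683025, 245.59115418],
       [  0.        ,   0.        ,   1.        ]]), 'xyz': array([1.47116736, 0.25225532, 0.8675553 ]), 'attitude': array([ 0.91881795, -0.00934065,  1.92751429])}
{'K': array([[378.91941709,   0.        , 327.73622442],
       [  0.        , 378.91941709, 242.94116345],
       [  0.        ,   0.        ,   1.        ]]), 'T_tool_cam': array([[-8.61227524e-04,  9.58477097e-01,  2.85168219e-01,
         8.31979955e-02],
       [ 9.99999510e-01,  6.86029719e-04,  7.14256759e-04,
        -8.02869030e-04],
       [ 4.88964872e-04,  2.85168694e-01, -9.58477218e-01,
        -1.79097713e-01],
       [ 0.00000000e+00,  0.00000000e+00,  0.00000000e+00,
         1.00000000e+00]])} 0.0188
```

View pics/top0.png

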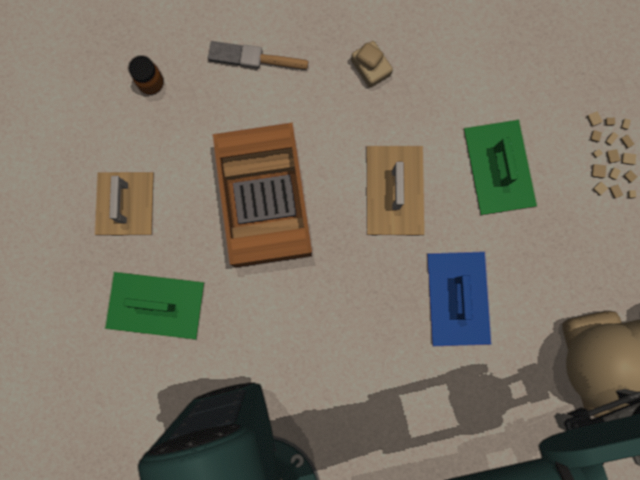

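View pics/scene0.png

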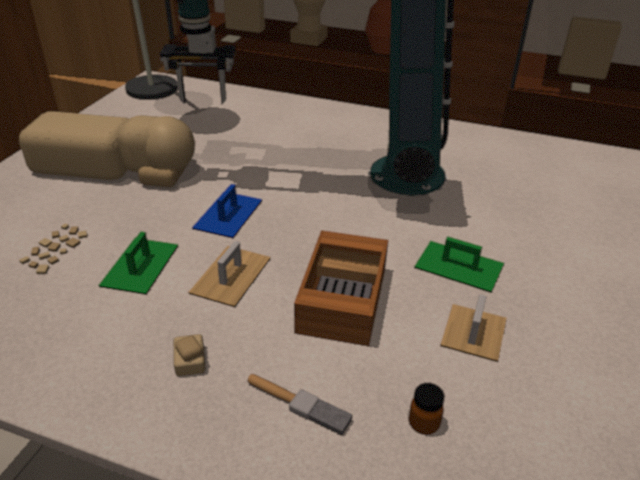

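Top view: the long panel is at about (395,190) with its handle vertical in the image, the plinth at about (262,194), and the short panel at about (124,203). I'll measure these next.

```bash
cat > h.py <<'E'
import numpy as np, cv2
from scipy.spatial.transform import Rotation as R
from bench import status, viewer
def pose(): 
    o=status.get_obs(); return np.array(o['tool_pos']),R.from_euler('xyz',o['ee_rot'])
def cam(n,tp=None):
    m=viewer.camera_model(n)
    if n=='wrist':
        p,r=tp; T=m['T_tool_cam']; return m['K'],r.apply(T[:3,3])+p,r.as_matrix()@T[:3,:3]
    return m['K'],np.array(m['xyz']),R.from_euler('xyz',m['attitude']).as_matrix()
def p2w(c,px,z):
    K,t,M=c; px=np.atleast_2d(px).astype(float); q=np.c_[px,np.ones(len(px))]@np.linalg.inv(K).T
    d=(q*[1,-1,-1])@M.T; return t+d*((z-t[2])/d[:,2])[:,None]
def w2p(c,X):
    K,t,M=c; q=((np.atleast_2d(X)-t)@M)*[1,-1,-1]; q=q@K.T; return q[:,:2]/q[:,2:]
def box(cx,cy,yaw,L,W,z):
    c,s=np.cos(yaw),np.sin(yaw); return np.array([[cx+c*x-s*y,cy+s*x+c*y,z] for x,y in((L/2,W/2),(L/2,-W/2),(-L/2,-W/2),(-L/2,W/2))])
E
python3 - <<'E'
from h import *
c=cam('top'); im=cv2.imread('pics/top0.png'); hsv=cv2.cvtColor(im,cv2.COLOR_BGR2HSV)
def rect(roi,z,smin):
    x0,y0,x1,y1=roi; m=((hsv[...,1]>smin)).astype(np.uint8); k=np.zeros_like(m); k[y0:y1,x0:x1]=m[y0:y1,x0:x1]
    ct=max(cv2.findContours(k,0,1)[0],key=cv2.contourArea)[:,0]
    w=p2w(c,ct,z)[:,:2]; r=cv2.minAreaRect((w*1000).astype(np.float32)); return r
print('panel',rect((345,125,445,255),.006,85)); print('small',rect((80,150,170,250),.006,85)); print('plinth?',rect((195,105,330,285),.082,85))
for p in [(395,190),(200,30),(300,300)]: print(hsv[p[1],p[0]])
print(hsv[190,355:430,1])
big=cv2.resize(im[105:285,195:445],None,fx=3.2,fy=3.2,interpolation=cv2.INTER_CUBIC); cv2.imwrite('pics/crop0.png',big)
E
```

```text
panel ((568.4544067382812, -263.2558288574219), (108.91124725341797, 175.49618530273438), 88.26302337646484)
small ((552.661376953125, 265.2027587890625), (109.88863372802734, 122.90692901611328), 88.90740203857422)
plinth? ((549.5672607421875, -8.914375305175781), (250.427734375, 150.94813537597656), 7.492863178253174)
[15 76 94]
[ 17  40 148]
[ 16  46 149]
[ 41  38  39  41  42  41  42  41  37  41  44  71 105 118 121 119 119 118
 118 119 121 120 117 119 119 118 117 119 118 120 116 117 118 115 117 114
 117 118 116 110  76  31  25  26  31  31  29  32  51  91 117 120 118 119
 118 117 116 115 118 117 118 117 117 116 116 119 121 114  86  56  39  37
  40  41  42]
```

View pics/crop0.png

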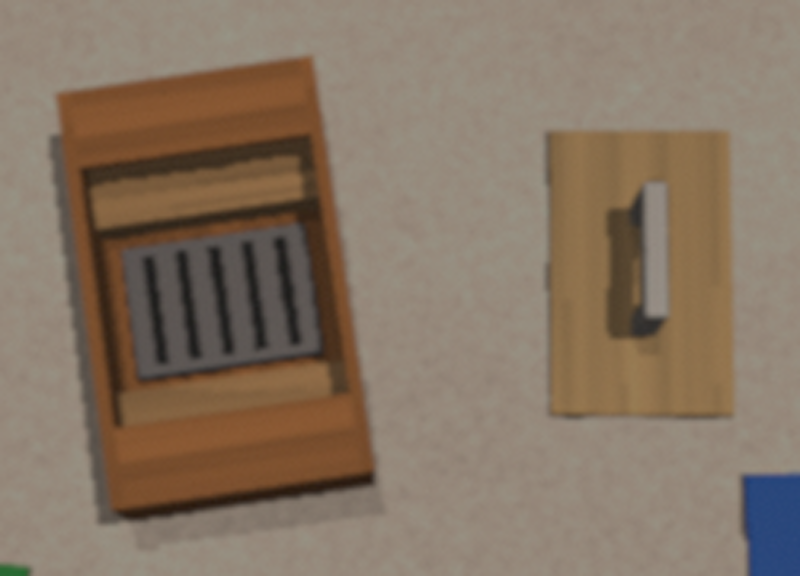

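Crop: the plinth's rims are at its top and bottom image ends, with top corners near crop (58,93), (312,57), (373,473) and (113,510). The panel is at about (640,272) with its handle bar at about (655,250). Next I'll cross-check the poses and work out the approach.

```bash
cat >> h.py <<'E'
def tool(x,y,z,yaw,tilt=0):
    "TCP pose; tilt>0 (deg) = the +x end of the panel goes down"
    return np.array([x,y,z]),R.from_euler('z',yaw,degrees=True)*R.from_euler('y',tilt,degrees=True)*R.from_euler('x',180,degrees=True)
def rel(a,b):
    return np.r_[a[1].inv().apply(b[0]-a[0])*1000,(a[1].inv()*b[1]).as_rotvec(degrees=True)].round(1)
E
python3 - <<'E'
from h import *
c=cam('top'); f=lambda P:np.array([(195+(x+.5)/3.2-.5,105+(y+.5)/3.2-.5) for x,y in P])
P=f([(58,93),(312,57),(373,473),(113,510)]); w=p2w(c,P,.082); print(w.mean(0),w)
from scipy.optimize import least_squares
r=least_squares(lambda q:(w2p(c,box(q[0],q[1],q[2],.244,.15,.082))[[0,1,2,3]]-P).ravel(),[.553,-.009,.13]); print('plinth',r.x,np.degrees(r.x[2]),r.fun.round(1))
print('bar',p2w(c,f([(655,183),(653,318)]),.068))
print(rel(pose(),tool(.568,-.263,.20,-1.7)))
E
```

```text
[ 0.55223408 -0.0092874   0.082     ] [[ 0.66403054  0.0796488   0.082     ]
 [ 0.6824075  -0.06716798  0.082     ]
 [ 0.44033892 -0.0978759   0.082     ]
 [ 0.42215937  0.04824549  0.082     ]]
plinth [ 0.55224729 -0.00929267  0.12669632] 7.25916413102038 [-0.5  0.1  0.6 -0.2  0.7 -0.2 -0.8  0.2]
bar [[ 0.60751752 -0.2641169   0.068     ]
 [ 0.52824138 -0.26002997  0.068     ]]
[ 4.504e+02 -1.149e+02  4.800e+00 -1.000e-01  0.000e+00  2.080e+01]
```

Call:
{"name": "move_arm", "arguments": {"targets": [[[0,0,-60],[0,0,0],1],[[0,0,-80],[0,0,0],1],[[450,-115,-80],[0,0,20.8],1],[[450,-115,-80],[0,0,20.8],1],[[450,-115,-80],[0,0,20.8],1],[[450,-115,-80],[0,0,20.8],1],[[450,-115,-80],[0,0,20.8],1],[[450,-115,-80],[0,0,20.8],1],[[450,-115,-80],[0,0,20.8],1],[[450,-115,-80],[0,0,20.8],1],[[450,-115,-60],[0,0,20.8],1],[[450,-115,0],[0,0,20.8],1],[[450,-115,0],[0,0,20.8],1],[[450,-115,0],[0,0,20.8],1]]}}

```text
time: 1.85
tool_pos: [0.5685, -0.2642, 0.2076]
ee_rot: [3.14, -0.002, -0.029]
wrist_force: [0.3, -0.0, 0.3]
width: 0.0941
```

Run:
```python
from h import *
p=pose(); im=viewer.snapshot('wrist'); print(p[0],p[1].as_euler('xyz',degrees=True))
b=im[:,:,::-1].copy(); c=cam('wrist',p)
for B in (box(.5684,-.2633,np.radians(-1.74),.176,.11,.006),box(.5680,-.2621,np.radians(-2.5),.08,.014,.068)):
    cv2.polylines(b,[w2p(c,B).round().astype(int)],True,(0,0,255),1)
cv2.imwrite('pics/w1.png',b); print(rel(p,tool(.568,-.2625,.04,-1.9)))
```

```text
[ 0.56851229 -0.26420642  0.20760853] [ 1.79923225e+02 -1.39715571e-01 -1.68774291e+00]
[-1.000e+00 -1.900e+00  1.676e+02  1.000e-01 -1.000e-01  2.000e-01]
```

View pics/w1.png

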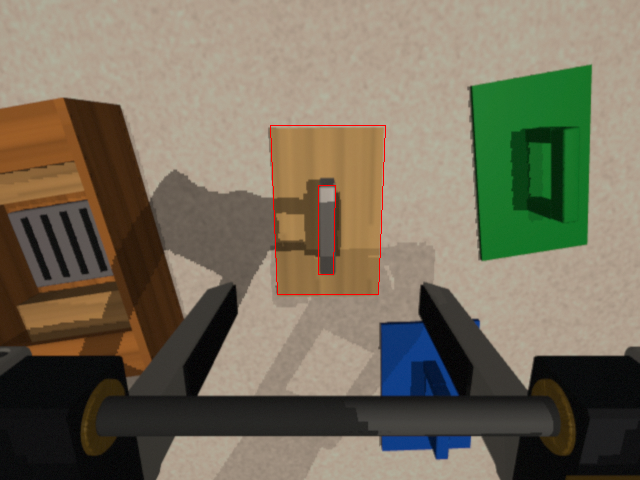

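Wrist view: my projected panel and bar outlines (bar at about (327,230)) match the picture to within 1-2 px. I'll go down and grip.

Call:
{"name": "move_arm", "arguments": {"targets": [[[-1,-2,60],[0,0,0],0.5],[[-1,-2,120],[0,0,0],0.2],[[-1,-2,150],[0,0,0],0],[[-1,-2,167],[0,0,0],-0.2],[[-1,-2,167],[0,0,0],-0.5],[[-1,-2,167],[0,0,0],-1],[[-1,-2,167],[0,0,0],-1],[[-1,-2,167],[0,0,0],-1],[[-1,-2,167],[0,0,0],-1],[[-1,-2,167],[0,0,0],-1],[[-1,-2,167],[0,0,0],-1]]}}

```text
time: 3.28
tool_pos: [0.5673, -0.2625, 0.0396]
ee_rot: [3.14, -0.002, -0.029]
wrist_force: [-0.3, -3.4, 4.5]
width: 0.0138
```

```bash
cat >> h.py <<'E'
PX,PY,PYAW=.5523,-.0093,7.26
def ins(tipu,tipz,th,h=39.6):
    "panel with its near (-x') end low: lower corner of low end at x'=-tipu, z=tipz (mm), tilt th deg -> TCP pose"
    t=np.radians(th); uc=tipu-88*np.cos(t); zc=tipz+88*np.sin(t)
    u=uc+h*np.sin(t); z=zc+h*np.cos(t)
    a=np.radians(PYAW); return tool(PX-u/1000*np.cos(a),PY-u/1000*np.sin(a),z/1000,PYAW,-th)
E
python3 - <<'E'
from h import *
p=pose(); q=p[0]; 
for b in ((q+[0,0,.13],p[1]),ins(66,115,20)): print(b[0],rel(p,b))
E
```

```text
[ 0.56730003 -0.26248561  0.16964584] [   0.2    0.3 -130.     0.     0.     0. ]
[ 0.55542371 -0.00890206  0.1823096 ] [ -19.1 -252.8 -143.2    1.7   19.9   -8.8]
```

Call:
{"name": "move_arm", "arguments": {"targets": [[[0,0,-20],[0,0,0],-1],[[0,0,-60],[0,0,0],-1],[[0,0,-105],[0,0,0],-1],[[0,0,-143],[0,0,0],-1],[[-5,-50,-143],[0.4,5,-2.2],-1],[[-10,-100,-143],[0.8,10,-4.4],-1],[[-14,-150,-143],[1.2,15,-6.6],-1],[[-17,-200,-143],[1.7,19.9,-8.8],-1],[[-19,-240,-143],[1.7,19.9,-8.8],-1],[[-19,-253,-143],[1.7,19.9,-8.8],-1],[[-19,-253,-143],[1.7,19.9,-8.8],-1],[[-19,-253,-143],[1.7,19.9,-8.8],-1]]}}

```text
time: 4.78
tool_pos: [0.5553, -0.0091, 0.1813]
ee_rot: [-3.139, -0.347, 0.125]
wrist_force: [-1.1, -0.8, -1.9]
width: 0.0137
```

```bash
cat >> h.py <<'E'
def over(name,out,tip,h=39.6,crop=None,s=2):
    p=pose(); im=viewer.snapshot(name)[:,:,::-1].copy(); c=cam(name,p)
    pl=box(PX,PY,np.radians(PYAW),.244,.15,.082); op=box(PX,PY,np.radians(PYAW),.152,.134,.082)
    loc=np.array([[x,y,z] for z in(h,h-6) for x,y in((88,55),(88,-55),(-88,-55),(-88,55))])/1000
    W=p[1].apply(loc)+p[0]
    x0,y0,x1,y1=crop or (0,0,640,480); im=cv2.resize(im[y0:y1,x0:x1],None,fx=s,fy=s,interpolation=cv2.INTER_CUBIC)
    for B,col in((pl,(0,255,255)),(op,(0,255,255)),(W[:4],(0,0,255)),(W[4:],(255,0,255))):
        cv2.polylines(im,[((w2p(c,B)-[x0,y0])*s).round().astype(int)],True,col,1)
    cv2.imwrite(out,im); print(p[0],p[1].as_euler('xyz',degrees=True)); return p
E
python3 - <<'E'
from h import *
p=over('scene','pics/s2.png',0,crop=(230,120,500,340),s=2.9)
o=status.get_obs(); print(o['wrist_force'],o['wrist_torque'],o['width'],o['joint_positions'])
im=viewer.snapshot('top'); cv2.imwrite('pics/t2.png',im[:,:,::-1])
for a in((66,115,20),(66,70,20),(68,46,20),(106,46,20),(106,46,15),(106,46,10),(106,46,5),(106,46,0),(88,46,0),(88,41,0)): print(a,rel(p,ins(*a)))
E
```

```text
[ 0.55532516 -0.00911536  0.18127225] [-179.86570931  -19.90195215    7.14139131]
[-0.79840399 -1.20533481 -1.86952123] [-0.04238876  0.30816961  0.05089848] 0.013920183664632607 [-0.18664605 -0.15345656  1.69368057  0.11162397  1.27179696  1.24444142]
(66, 115, 20) [ 0.5 -0.2 -0.9 -0.1  0.1 -0.1]
(66, 70, 20) [-14.8  -0.1  41.4  -0.1   0.1  -0.1]
(68, 46, 20) [-24.9  -0.   63.3  -0.1   0.1  -0.1]
(106, 46, 20) [-60.6   0.   50.3  -0.1   0.1  -0.1]
(106, 46, 15) [-57.5   0.   58.1  -0.1  -4.9  -0.1]
(106, 46, 10) [-55.1   0.   66.2  -0.1  -9.9  -0.1]
(106, 46, 5) [-53.3   0.   74.4  -0.1 -14.9  -0.1]
(106, 46, 0) [-52.3   0.   82.8  -0.1 -19.9  -0.1]
(88, 46, 0) [-35.4   0.   88.9  -0.1 -19.9  -0.1]
(88, 41, 0) [-37.1   0.   93.6  -0.1 -19.9  -0.1]
```

View pics/s2.png

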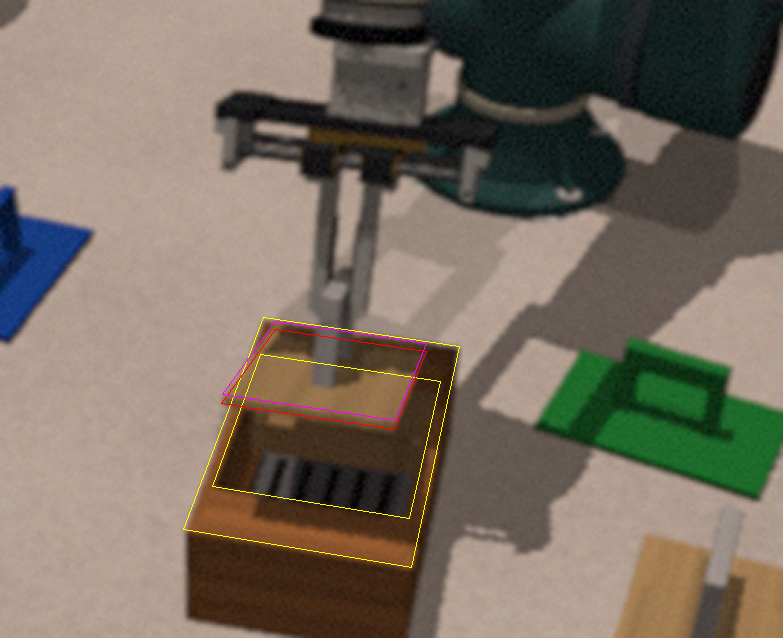

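Scene crop: the panel hangs tilted above the opening and its predicted outline roughly matches. I'll check the tilt in the top view.

Run:
```python
from h import *
p=over('wrist','pics/w3.png',0,s=1.2)
```

```text
[ 0.55535881 -0.00933612  0.1812818 ] [-179.85500529  -19.91325315    7.09769941]
```

View pics/w3.png

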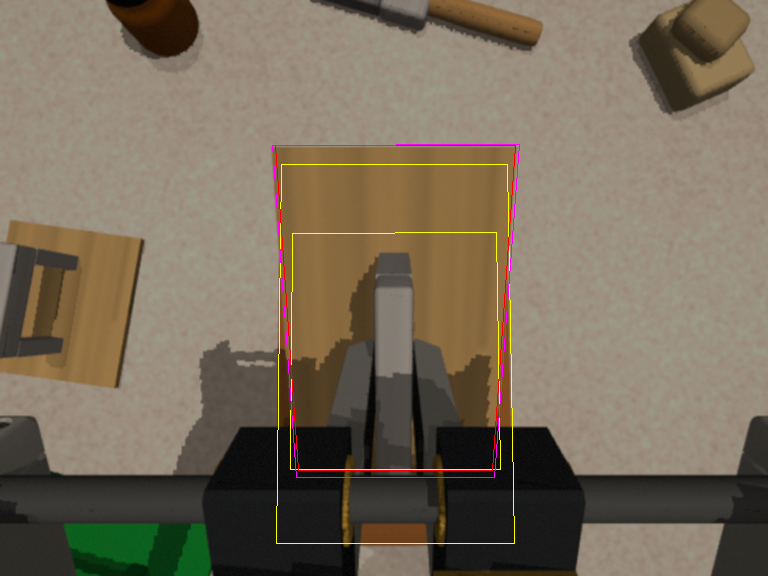

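Wrist view: the panel's far edge lies at row 146, as predicted, so there is no slip. I'll lower it and feed the near end under the rim.

Call:
{"name": "move_arm", "arguments": {"targets": [[[-8,0,20],[0,0,0],-1],[[-15,0,41],[0,0,0],-1],[[-20,0,53],[0,0,0],-1],[[-25,0,63],[0,0,0],-1],[[-25,0,63],[0,0,0],-1],[[-34,0,60],[0,0,0],-1],[[-43,0,57],[0,0,0],-1],[[-52,0,53.5],[0,0,0],-1],[[-60,0,50.5],[0,0,0],-1],[[-60,0,50.5],[0,0,0],-1],[[-60,0,50.5],[0,0,0],-1]]}}

```text
time: 6.3
tool_pos: [0.5164, -0.0129, 0.1138]
ee_rot: [-3.139, -0.349, 0.125]
wrist_force: [0.0, 0.5, -2.7]
width: 0.0137
```

Run:
```python
from h import *
p=over('wrist','pics/w4.png',0,s=1.2); print(status.get_obs()['wrist_force'])
for a in((106,46,20),(106,46,15),(106,46,10),(106,46,5),(106,46,0),(88,46,0),(88,41,0)): print(a,rel(p,ins(*a)))
```

```text
[ 0.51644309 -0.01291795  0.11378418] [-179.8546443   -19.9922502     7.18288216]
[ 0.28229648 -0.80111856 -1.50093678]
(106, 46, 20) [-0.9  0.9  0.2 -0.1  0.  -0.1]
(106, 46, 15) [ 2.2  1.   8.  -0.1 -5.  -0.1]
(106, 46, 10) [  4.6   1.   16.   -0.1 -10.   -0.1]
(106, 46, 5) [  6.3   1.   24.3  -0.1 -15.   -0.1]
(106, 46, 0) [  7.3   1.   32.6  -0.1 -20.   -0.1]
(88, 46, 0) [ 24.2   1.   38.8  -0.1 -20.   -0.1]
(88, 41, 0) [ 22.5   1.   43.5  -0.1 -20.   -0.1]
```

View pics/w4.png

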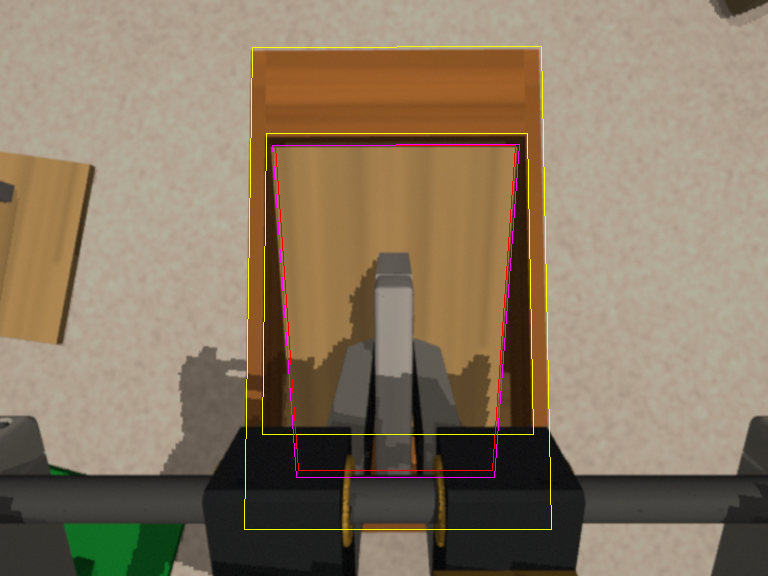

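Wrist view: the near end is under its rim with no contact force, and the far edge (row 146) is inside the opening's edge (row 134). I'll swing it down and then centre it, keeping it slightly above the ledges.

Call:
{"name": "move_arm", "arguments": {"targets": [[[1,1,4],[0,-2.5,0],-1],[[2,1,8],[0,-5,0],-1],[[3,1,12],[0,-7.5,0],-1],[[4,1,16],[0,-10,0],-1],[[5,1,20],[0,-12.5,0],-1],[[6,1,24],[0,-15,0],-1],[[6.5,1,28],[0,-17.5,0],-1],[[7,1,32.5],[0,-20,0],-1],[[7,1,32.5],[0,-20,0],-1],[[7,1,32.5],[0,-20,0],-1],[[13,1,35],[0,-20,0],-1],[[19,1,37],[0,-20,0],-1],[[24,1,39],[0,-20,0],-1],[[24,1,39],[0,-20,0],-1],[[24,1,39],[0,-20,0],-1]]}}

```text
time: 8.22
tool_pos: [0.5519, -0.0092, 0.0849]
ee_rot: [-3.139, 0.001, 0.126]
wrist_force: [-0.2, -0.0, -1.8]
width: 0.0134
```

Run:
```python
from h import *
p=over('wrist','pics/w5.png',0,s=1.2); print(status.get_obs()['wrist_force'])
for a in((88,46,0),(88,40,0)): print(a,rel(p,ins(*a)))
```

```text
[ 0.55186791 -0.00923448  0.08494818] [-1.79850866e+02  6.67072275e-02  7.24446011e+00]
[ 0.04726336 -0.58876292 -2.02049942]
(88, 46, 0) [ 0.4  0.1 -0.7 -0.1  0.1 -0. ]
(88, 40, 0) [ 0.4  0.1  5.3 -0.1  0.1 -0. ]
```

View pics/w5.png

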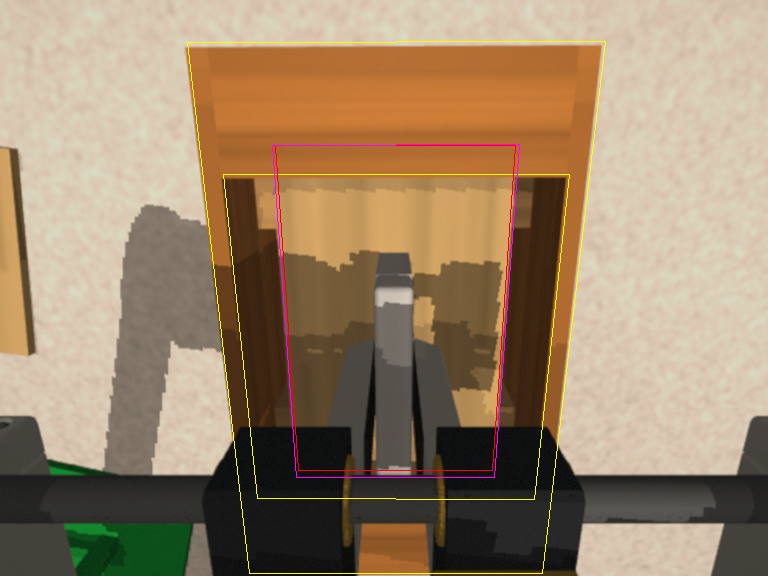

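Wrist view: both ends are under the rims and the panel is centred in the opening. I'll lower it gently onto the ledges.

Call:
{"name": "move_arm", "arguments": {"targets": [[[0.4,0,2],[0,0,0],-1],[[0.4,0,3.5],[0,0,0],-1],[[0.4,0,4.5],[0,0,0],-1],[[0.4,0,5.2],[0,0,0],-1],[[0.4,0,5.2],[0,0,0],-1]]}}

```text
time: 8.9
tool_pos: [0.5524, -0.0092, 0.0801]
ee_rot: [-3.139, 0.0, 0.126]
wrist_force: [-0.1, -0.1, -1.3]
width: 0.0137
```

Call:
{"name": "move_arm", "arguments": {"targets": [[[0,0,0.5],[0,0,0],-1],[[0,0,1],[0,0,0],-1],[[0,0,1],[0,0,0],-1]]}}

```text
time: 9.28
tool_pos: [0.5523, -0.0093, 0.0797]
ee_rot: [-3.139, 0.001, 0.126]
wrist_force: [-4.9, 0.1, 5.1]
width: 0.0137
```

Contact with the ledges at about 5 N. I'll open part-way and pull back straight up.

Call:
{"name": "move_arm", "arguments": {"targets": [[[0,0,0.5],[0,0,0],-0.5],[[0,0,0.5],[0,0,0],-0.2],[[0,0,0.5],[0,0,0],-0.2],[[0,0,0.5],[0,0,0],-0.2],[[0,0,-15],[0,0,0],-0.2],[[0,0,-50],[0,0,0],-0.2],[[0,0,-100],[0,0,0],-0.2],[[0,0,-150],[0,0,0],-0.2],[[0,0,-150],[0,0,0],-0.2],[[0,0,-150],[0,0,0],-0.2]]}}

```text
time: 10.52
tool_pos: [0.5525, -0.0096, 0.2292]
ee_rot: [-3.139, 0.0, 0.126]
wrist_force: [0.1, 0.6, -0.5]
width: 0.0376
```

Run:
```python
from h import *
p=pose(); im=viewer.snapshot('wrist')[:,:,::-1].copy(); c=cam('wrist',p); a=np.radians(PYAW)
for B,col in((box(PX,PY,a,.244,.15,.082),(0,255,255)),(box(PX,PY,a,.152,.134,.082),(0,255,255)),(box(PX,PY,a,.176,.11,.046),(0,0,255)),(box(PX,PY,a,.08,.014,.108),(255,0,255))):
    cv2.polylines(im,[w2p(c,B).round().astype(int)],True,col,1)
cv2.imwrite('pics/w6.png',im); s=viewer.snapshot('scene')[150:380,240:460,::-1]
cv2.imwrite('pics/s6.png',cv2.resize(s,None,fx=2.6,fy=2.6,interpolation=cv2.INTER_CUBIC))
print(status.get_obs()['wrist_force'],p[0])
```

```text
[ 0.58676796  0.03426896 -0.10501202] [ 0.5524568  -0.00956414  0.22918208]
```

View pics/w6.png

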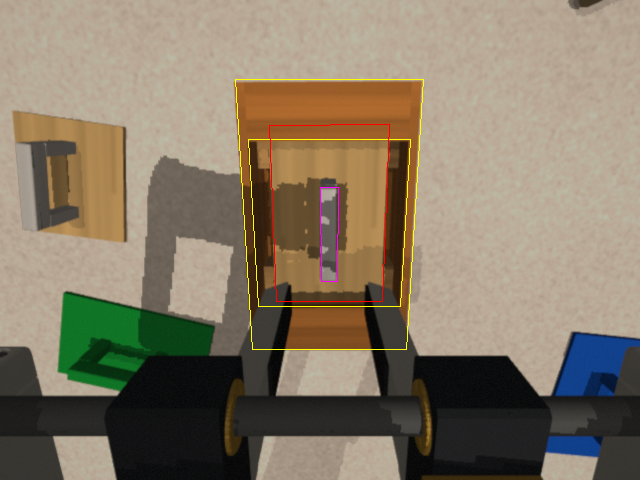

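View pics/s6.png

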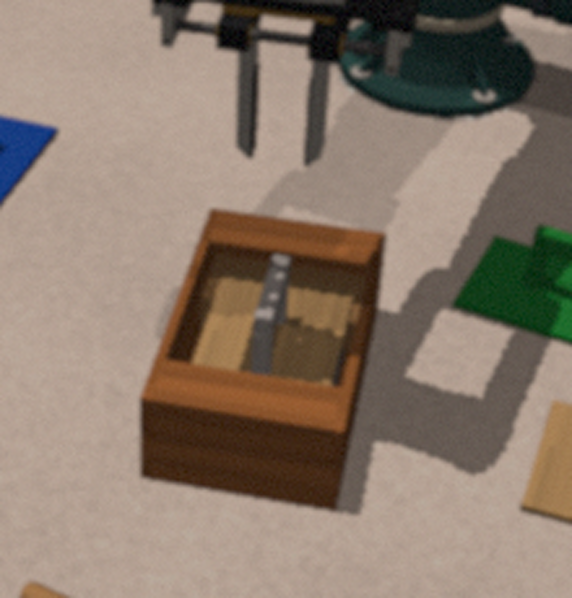

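The panel lies flat and its handle matches the seated prediction. The gripper is clear and the short panel hasn't moved, so I'm handing in the job.

```bash
python3 -c "
from bench import order; print(order.close_job())"
```

```text
the job is handed in; nothing more can be done
None
```

The plinth is closed. The long deck panel lies flat on both ledges, centred, with both ends under the rims, and the gripper has let go.

- **How it went in:** I gripped the handle at its middle and tilted the panel 20°. I fed the end nearest the robot under its rim, swung the far end down through the opening, centred the panel and lowered it. I let go once I felt about 5 N of contact on the ledges.
- **Last checks:** In the wrist picture the handle outline matched the predicted seated position to about 1–2 px (roughly 1–2 mm). The scene picture showed the panel lying level with both ends hidden under the rims.
- **Robot state:** The gripper was about 150 mm above where it let go, and the wrist force read near zero. The motion took about 10.5 s, and the highest force I read was about 7 N.
- **Other things:** The short panel was not touched. No check failed or disagreed. The panel's ends can't be seen under the rims, so their 12 mm tuck is worked out from the handle's position.

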